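# Shim the rocking thickness gauge

## Robot

A 7-joint arm with a two-finger parallel gripper is mounted at the origin on the work surface; the furniture and walls round the work are solid. World frame = base frame: x ahead of the robot, y to its left, z up, the work surface at z = 0. Lengths are in m, angles in rad, forces in N, time in s.
With the tool pointing down it reaches from about 0.4 to 0.85 m from the base axis. Payload 4.5 kg.
Tool frame: the origin (TCP) lies at the very end of the fingers, on their centre line; the grasp point (between the pads) lies 19 mm behind it; z points along the fingers, x is the direction in which the jaws open and shut, and the axes are right-handed (so a half turn about z gives the same grasp; the last joint's range is limited). The gripper opens to 88 mm and grips with 3 to 60 N. Pads are 18 mm wide; open, the fingers measure 123 mm over their backs; the gripper's body (75 mm by 187 mm) begins 45 mm behind the grasp point.
Start: joints at [1.311, 0.689, -0.195, 1.565, 0.157, 0.902, -0.215], TCP at [0.181, -0.598, 0.239] pointing down, gripper open.
Joint ranges: [-3.01, 3.01], [-0.46, 2.08], [-1.47, 1.51], [0.13, 2.56], [-1, 4.14], [0.04, 2.09], [-2.66, 2.66]. Speed limits (rad/s): [2.57, 2.57, 3.14, 3.14, 3.14, 3.14, 3.14].

## Interface

Orientations are given as a unit quaternion [x, y, z, w].
In Python, from workcell import manip gives the robot as it stands. The module is installed in compiled form; this text tells all that it offers.
- The arm moves only by the tool move_arm, never from a script. Its argument "rows" is text: rows parted by semicolons, each of 7 numbers parted by spaces: the shift along the tool's x, y, z normalised to -1 to 1, where 1 is 30 mm, then the turn, a rotation vector about the tool's x, y, z normalised to -1 to 1, where 1 is 0.08 rad, then the opening, from -1 (shut) to 1 (fully open). A call has 1 to 20 rows; each row shifts and turns the commanded pose from where the row before left it, along the tool's axes as they then stand; what a row does not reach is not made up. A row lasts 1/12 s, in which the tool goes at most 41.7 mm and 7.16 degrees, less where a joint would pass 70% of its speed; a pose out of reach is approached as far as the arm can. A call with a number of a shift or a turn outside -1 to 1 is refused whole. A call with a gripper value outside its range is refused whole. The fingers move at their own pace and stop on an object; "force" is the grip in N (left out, the last holds). Time passes only in rows, so rows that do not move let the fingers close. It gives the time, the measured TCP pose, the force and the opening at its end, in the units of the state.
- manip.read_state(): the state, without advancing time (a new reading comes with each control period).
- manip.get_image(name): name is "scene" or "top" or "wrist"; returns (picture, depth): 384x512x3 uint8, red, green, blue; 384x512 float32, m along the optical axis (not along the pixel's ray), 0 where there is no reading.
- manip.camera_info(name): a dict with "vertical_fov" (degrees; the focal length in pixels is half the picture's height over the tangent of half this angle, whatever the lens; pixels are square), "cx", "cy" (the principal point, pixels), "k1" (the pictures are not rectified: a ray, as slopes to the right and down, at radius r is drawn at 1 + k1 r^2 times it, then the intrinsics apply), "R" (3x3) and "t" (3): a world point X has camera coordinates R X + t. Camera axes: x right, y down, z forward; pixel columns grow to the right and rows downward; lengths in m; the calibration is good to about 2 mm. A picture is of the moment at which its call begins: read the wrist's pose just before it. camera_info takes no time and is no camera call; for the wrist camera it gives the pose at the moment of the call.
- manip.sign_off(): hands the job in, once; it reports no verdict.
The state is a dict: "clock": time; "joint_pos": joint angles; "joint_velocities": joint speeds; "effort": joint torques, N m; "tcp_pos": TCP position; "ee_rot": TCP orientation; "wrist_force": force on the tool from outside, world axes, zero at the start; "wrist_torque": the same for the moment, N m; "grip_width": opening from 0.0 (shut) to 1.0 (fully open).
Only numpy, scipy, OpenCV 4.12 (cv2) and the standard library are available. Lean on these libraries where they do the work, as an engineer would, in place of code of your own. Each camera call takes 0.05 s, during which the arm holds its last target. There are 200 camera calls.

## Task

The bench thickness gauge rocks because the screw foot at its front left corner hangs clear of the table. Push the wooden wedge along the table, thin end first, under that foot until it is snug and the gauge stands level without rocking; do not pick the wedge up, and do not shove the gauge or the things around it out of place. Then press down with a fingertip on top of the base's corner above that foot to prove that it no longer gives, and finish while still pressing there.

Things in the scene. Friction and masses are not known exactly. Their poses are not given: they have to be found in the camera images.
- wedge: Tapered hardwood wedge (shim), loose, flat on the table, 90 mm long, 44 mm wide, about 50 g. Origin: centre of its underside; x points to the thin end, y across, z up. Thin end (x = +45 mm) 2 mm thick, back (x = -45 mm) 13.25 mm; the plane top rises evenly between them (1 in 8). It starts some 60 to 85 mm (centre) in front of the foot, thin end towards it, up to 14 mm to a side and turned up to 0.2 rad.
- wedge_back (a point): Centre of the wedge's flat square back face, 44 mm wide and 13.25 mm high, 6 mm above the table: push here, in the wedge's x direction. Sliding it over the table takes under 1 N. Once it bears on the foot the push climbs, to 5 N within some 4 to 12 mm: snug. Pushed farther it climbs to 10 N or more and the gauge is shoved along.
- gauge: Bench gauge for paper thickness, loose, about 1.6 kg: grey cast base 172 x 144 mm, top 40 mm and underside 20 mm above the table, on four screw feet with domed rubber pads at x = -70/+70, y = -56/+56 mm. Origin: between the feet at table height; x from its front (dial face) to its back, y to its left, z up. Level on three feet; about 1 N down on the front left corner tips it on to the short foot.
- dial (a point): Centre of the gauge's dial face, 60 mm in diameter, facing the gauge's front; 118 mm above the table at gauge x = -11 mm. Behind it stand the arm and a column at gauge x = +54 mm, up to 182 mm high; below it a steel anvil; to its right a small lever. Keep clear of them.
- corner (a point): Point on the flat top of the base, 40 mm above the table, straight above the short foot (gauge x = -70, y = +56 mm), 16 mm inside the base's front and left edges: press straight down here. Once shimmed it is firm: the corner gives less than 1 mm.
- foot_sole (a point): Lowest point of the short foot at the gauge's front left corner; its pad is a rubber dome of 12 mm radius, 21 mm wide. Its height above the table, 4.5 to 8 mm at the start, is the gap to fill: the foot touches the wedge when the wedge's top straight below it is as high as the gap. It sits firmly in the base (its thread is seized).
- thread_spool: Wooden thread spool, 47 mm diameter, 60 mm high, standing to the right of the gauge; leave it alone. Origin: centre of its underside.
- binder_clip: Black spring binder clip, 40 x 41 x 47 mm, standing in front of the gauge to the right of the wedge; leave it alone. Origin: centre of its underside.
- paperback: Finished paperback, 193 x 138 x 22 mm, lying to the left of the wedge and the gauge; leave it alone. Origin: centre of its underside.
Mind the look-alikes: they are no part of the job. Of the things shaped like the wedge, the wooden one is meant.

How it is judged:
By the outcome, as a careful person would: the job done as asked, in the order asked, and still so for the second after the job is handed in, while the arm keeps its last pose, push and grip.
It also fails if it takes over 45 s, if anything falls off the work surface, if the arm or the gripper's body presses on something with over 40 N, if the wrist force passes 120 N, or if a joint passes its speed limit or range.

## Working session

There is one attempt and no reset: what is moved stays moved. The work goes in short steps, Python scripts to look and compute and a tool call to move; the robot and the scene stay as the last step left them, time stands still between calls to the robot, and variables do not carry over. Pictures are saved under pics/ and viewed, about 8 in all and at most 12, crops included, and the job is handed in when it is done.

Besides the shell and the picture viewer there is one more tool, called as a command line: name --argument value ..., lists and objects as JSON in quotes. move_arm: Moves the arm, as the interface text tells. Its arguments: {"type":"object","properties":{"rows":{"type":"string"},"force":{"type":"number"}},"required":["rows"]}

```bash
mkdir -p pics
cat > h.py <<'E'
import numpy as np, cv2
from workcell import manip
def cloud(name):
    c=manip.camera_info(name); im,d=manip.get_image(name)
    h,w=d.shape; f=h/2/np.tan(np.radians(c['vertical_fov'])/2)
    K=np.array([[f,0,c['cx']],[0,f,c['cy']],[0,0,1]])
    u,v=np.meshgrid(np.arange(w),np.arange(h))
    p=np.stack([u,v],-1).reshape(-1,1,2).astype(np.float64)
    n=cv2.undistortPoints(p,K,np.array([c['k1'],0,0,0.])).reshape(h,w,2)
    P=np.dstack([n*d[...,None],d])
    X=(P-np.array(c['t']))@np.array(c['R'])
    X[d==0]=np.nan
    return im,d,X
def save(n,im,s=1):
    cv2.imwrite('pics/'+n,cv2.resize(im[...,::-1],None,fx=s,fy=s,interpolation=cv2.INTER_CUBIC))
E
python3 - <<'E'
from h import *
s=manip.read_state(); print({k:np.round(v,3) for k,v in s.items()})
a=[]
for n in('top','scene'):
    im,d,X=cloud(n); a.append(im); np.savez(n,im=im,X=X)
    c=manip.camera_info(n); print(n,np.round(-np.array(c['R']).T@np.array(c['t']),3))
save('a.png',np.vstack(a)[:, :],0.78)
E
```

```text
{'clock': np.float64(0.0), 'joint_pos': array([ 1.311,  0.69 , -0.194,  1.566,  0.157,  0.903, -0.215]), 'joint_velocities': array([ 0.001,  0.001, -0.   , -0.001,  0.   , -0.001,  0.   ]), 'effort': array([ 0.0000e+00, -5.2756e+01, -1.2670e+00, -1.5343e+01, -5.3000e-02,
        7.0000e-03,  0.0000e+00]), 'tcp_pos': array([ 0.181, -0.598,  0.238]), 'ee_rot': array([ 0.803, -0.596, -0.001, -0.   ]), 'wrist_force': array([ 0.461, -0.053, -0.076]), 'wrist_torque': array([ 0.014,  0.034, -0.017]), 'grip_width': np.float64(0.999)}
top [0.438 0.011 0.995]
scene [0.254 0.597 0.699]
```

View pics/a.png

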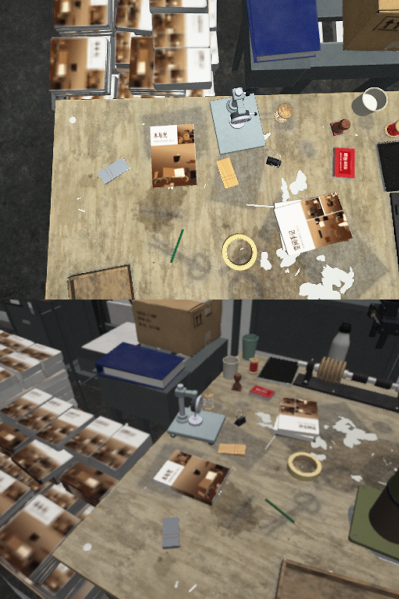

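The top view shows two wedge-shaped things: a tan one at about (293,222), in front of the gauge at about (302,158), and a grey one at about (147,218). The tan one is wooden and lies in front of the gauge's front left foot, so it is the one meant. I'll confirm this in a crop.

Run:
```python
from h import *
z=np.load('top.npz'); im,X=z['im'],z['X']
save('b.png',im[105:255,180:380],4)
for u,v in[(293,222),(147,218),(285,140),(330,185),(280,195),(350,206),(222,200)]: print((u,v),np.round(X[v,u],3))
# wedge mask
hsv=cv2.cvtColor(im,cv2.COLOR_RGB2HSV)
print(hsv[222,293],hsv[235,320],hsv[222,265])
# base top
Z=X[...,2]; m=(Z>.034)&(Z<.046); m[:, :265]=0; m[:110]=0;m[205:]=0;m[:,345:]=0
p=X[m][:,:2]; print(len(p), np.median(Z[m]))
r=cv2.minAreaRect(p.astype(np.float32)); print(r,np.round(cv2.boxPoints(r),4))
```

```text
(293, 222) [ 0.505 -0.07   0.011]
(147, 218) [0.523 0.286 0.011]
(285, 140) [ 0.703 -0.055  0.041]
(330, 185) [ 0.59  -0.159  0.039]
(280, 195) [ 0.574 -0.041 -0.   ]
(350, 206) [ 0.54  -0.208  0.023]
(222, 200) [0.561 0.101 0.024]
[ 21 118 242] [ 21  59 143] [ 23  69 181]
3168 0.04015816614924893
((0.6591476798057556, -0.09977594017982483), (0.17217743396759033, 0.14404970407485962), 9.539422035217285) [[ 0.5623 -0.043 ]
 [ 0.5862 -0.1851]
 [ 0.756  -0.1565]
 [ 0.7321 -0.0145]]
```

View pics/b.png

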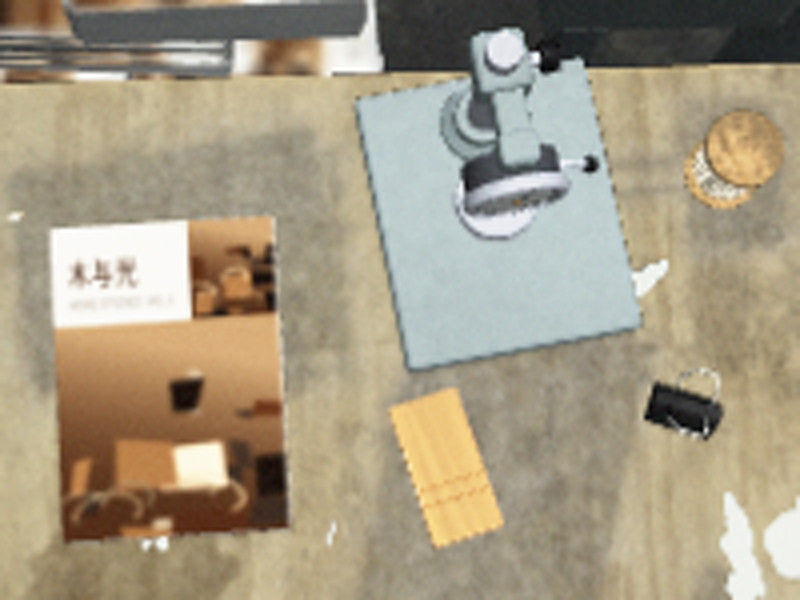

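The crop confirms it. The tan wedge has its thin end at crop (425,400), pointing at the gauge's front left corner at crop (410,368). The paperback is to its left and the binder clip to its right. Next I measure the wedge pose.

Run:
```python
from h import *
z=np.load('top.npz'); im,X=z['im'],z['X']
hsv=cv2.cvtColor(im,cv2.COLOR_RGB2HSV)
m=(hsv[...,1]>95)&(hsv[...,2]>180)
m[:200]=0;m[245:]=0;m[:,:272]=0;m[:,310:]=0
p=X[m][:,:2].astype(np.float32); r=cv2.minAreaRect(p);b=cv2.boxPoints(r);print(m.sum(),r,np.round(b,4))
c=np.array(r[0]); foot=np.array([.5808,-.0562])
i=np.argsort(b[:,0]); back=b[i[:2]].mean(0); thin=b[i[2:]].mean(0)
d=thin-back; print('back',back,'thin',thin,'yaw',np.arctan2(d[1],d[0]))
g=np.array([.9862,.1657]);gy=np.array([-.1657,.9862])
print('centre rel foot in gauge',(c-foot)@g,(c-foot)@gy, 'thin',(thin-foot)@g,(thin-foot)@gy)
for t in np.linspace(0.1,.9,5):
    q=back+d*t; k=np.nanargmin(np.linalg.norm(X[...,:2]-q,axis=-1)+(X[...,2]>.03)); print(np.round(X.reshape(-1,3)[k],4))
from scipy.spatial.transform import Rotation as R
s=manip.read_state();M=R.from_quat(s['ee_rot']).as_matrix();print(np.round(M,3))
# top plane of base: tilt
Z=X[...,2]; mm=(Z>.034)&(Z<.046); mm[:, :265]=0; mm[:110]=0;mm[205:]=0;mm[:,345:]=0
P=X[mm];A=np.c_[(P[:,:2]-[.6591,-.0998])@np.c_[g,gy],np.ones(len(P))];print(np.linalg.lstsq(A,P[:,2],rcond=None)[0])
```

```text
652 ((nan, nan), (0.0, 0.0), 0.0) [[nan nan]
 [nan nan]
 [nan nan]
 [nan nan]]
back [nan nan] thin [nan nan] yaw nan
centre rel foot in gauge nan nan thin nan nanTraceback (most recent call last):
  File "<stdin>", line 13, in <module>
    raise ValueError("All-NaN slice encountered")
ValueError: All-NaN slice encountered
```

Run:
```python
from h import *
z=np.load('top.npz'); im,X=z['im'],z['X']
hsv=cv2.cvtColor(im,cv2.COLOR_RGB2HSV)
m=(hsv[...,1]>95)&(hsv[...,2]>180)&np.isfinite(X[...,0])
m[:200]=0;m[245:]=0;m[:,:272]=0;m[:,310:]=0
p=X[m][:,:2].astype(np.float32); r=cv2.minAreaRect(p);b=cv2.boxPoints(r);print(m.sum(),r,np.round(b,4))
c=np.array(r[0]); foot=np.array([.5808,-.0562])
i=np.argsort(b[:,0]); back=b[i[:2]].mean(0); thin=b[i[2:]].mean(0)
d=thin-back; print('back',back,'thin',thin,'yaw',np.arctan2(d[1],d[0]))
g=np.array([.9862,.1657]);gy=np.array([-.1657,.9862])
print('centre rel foot in gauge',(c-foot)@g,(c-foot)@gy, 'thin',(thin-foot)@g,(thin-foot)@gy)
from scipy.spatial.transform import Rotation as R
s=manip.read_state();M=R.from_quat(s['ee_rot']).as_matrix();print(np.round(M,3))
Z=X[...,2]; mm=(Z>.034)&(Z<.046); mm[:, :265]=0; mm[:110]=0;mm[205:]=0;mm[:,345:]=0
P=X[mm];A=np.c_[(P[:,:2]-[.6591,-.0998])@np.c_[g,gy],np.ones(len(P))];print(np.linalg.lstsq(A,P[:,2],rcond=None)[0])
print(len(P))
```

```text
648 ((0.5076045393943787, -0.0658513754606247), (0.08989033102989197, 0.044005993753671646), 17.256881713867188) [[ 0.4582 -0.0582]
 [ 0.4712 -0.1002]
 [ 0.5571 -0.0735]
 [ 0.544  -0.0315]]
back [ 0.4646826  -0.07918464] thin [ 0.5505265  -0.05251811] yaw 0.30118933
centre rel foot in gauge -0.07378459616308926 0.0026103013430833774 thin -0.029245636894981247 0.008647398197382685
[[ 0.29  -0.957 -0.001]
 [-0.957 -0.29   0.002]
 [-0.002  0.    -1.   ]]
[ 0.0021174  -0.00434355  0.04019578]
3168
```

Wedge yaw is 0.301, and the foot is at (0.5808, -0.0562) with gauge yaw 0.167. A push line through the foot at heading about 0.12, made with a flat face of both fingers, will square up the wedge and carry it under the foot. First I turn the tool, then go to the start of that line, staying high.

move_arm --rows "0 0 0 0 0 0.725 -0.77;0 0 0 0 0 0.725 -0.77;0 0 0 0 0 0.725 -0.77;-0.96 -0.588 0 0 0 0 -0.77;-0.96 -0.588 0 0 0 0 -0.77;-0.96 -0.588 0 0 0 0 -0.77;-0.96 -0.588 0 0 0 0 -0.77;-0.96 -0.588 0 0 0 0 -0.77;-0.96 -0.588 0 0 0 0 -0.77;-0.96 -0.588 0 0 0 0 -0.77;-0.96 -0.588 0 0 0 0 -0.77;-0.96 -0.588 0 0 0 0 -0.77;-0.96 -0.588 0 0 0 0 -0.77;-0.96 -0.588 0 0 0 0 -0.77;-0.96 -0.588 0 0 0 0 -0.77;-0.96 -0.588 0 0 0 0 -0.77;-0.96 -0.588 0 0 0 0 -0.77;-0.96 -0.588 0 0 0 0 -0.77;-0.96 -0.588 0 0 0 0 -0.77;-0.96 -0.588 0 0 0 0 -0.77"

```text
clock: 1.77
tcp_pos: [0.4204, -0.0746, 0.2386]
ee_rot: [0.748, -0.663, -0.0, 0.0]
wrist_force: [1.0, -0.5, -0.3]
grip_width: 0.113
```

```bash
cat >> h.py <<'E'
from scipy.spatial.transform import Rotation as R
def st():
    s=manip.read_state(); M=R.from_quat(s['ee_rot']).as_matrix()
    print('t',round(s['clock'],2),'tcp',np.round(s['tcp_pos'],4),'yaw',round(np.arctan2(M[0,0],-M[1,0]),4),'z',np.round(M[:,2],3),'F',np.round(s['wrist_force'],2),'w',round(s['grip_width'],3)); return s,M
def rel(x,y,z,yaw=None):
    s,M=st(); print('units to target',np.round(M.T@(np.array([x,y,z])-s['tcp_pos'])/.03,2))
E
python3 -c "
from h import *
rel(.42,-.0756,.008)
im,d,X=cloud('wrist');save('c.png',im)"
```

```text
t 1.77 tcp [ 0.4204 -0.0746  0.2386] yaw 0.1199 z [-0. -0. -1.] F [ 1.   -0.48 -0.25] w 0.113
units to target [0.03 0.02 7.69]
```

View pics/c.png

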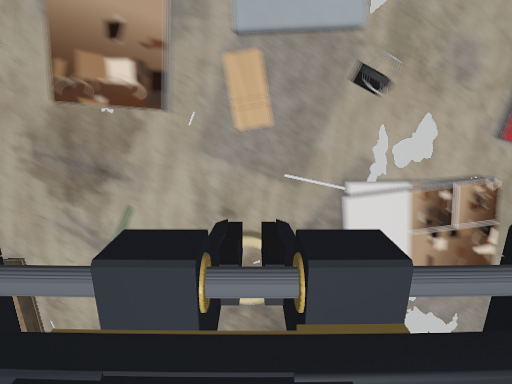

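The wrist view shows the wedge at (248,90), ahead of the fingers and in line with them. The space below the fingers is clear. Descending behind the wedge.

move_arm --rows "0.03 0.02 1 0 0 0 -0.77;0 0 1 0 0 0 -0.77;0 0 1 0 0 0 -0.77;0 0 1 0 0 0 -0.77;0 0 1 0 0 0 -0.77;0 0 1 0 0 0 -0.77;0 0 1 0 0 0 -0.77;0 0 0.5 0 0 0 -0.77;0 0 0.3 0 0 0 -0.77;0 0 0 0 0 0 -0.77"

```text
clock: 2.65
tcp_pos: [0.4239, -0.079, 0.0426]
ee_rot: [0.749, -0.663, -0.005, 0.005]
wrist_force: [0.5, -0.1, 0.7]
grip_width: 0.115
```

```bash
python3 -c "
from h import *
s,M=st()
c=manip.camera_info('wrist');p=-np.array(c['R']).T@np.array(c['t']);print('cam in tool',M.T@(p-s['tcp_pos']))"
```

```text
t 2.65 tcp [ 0.4239 -0.079   0.0426] yaw 0.1215 z [-0.014  0.    -1.   ] F [ 0.51 -0.13  0.71] w 0.115
cam in tool [-0.00117227 -0.06677599 -0.14538589]
```

```bash
python3 -c "
from h import *
s,M=st();print(np.round(s['joint_pos'],3))"
```

```text
t 2.65 tcp [ 0.4239 -0.079   0.0426] yaw 0.1215 z [-0.014  0.    -1.   ] F [ 0.51 -0.13  0.71] w 0.115
[ 0.1    0.861 -0.037  2.263  0.732  0.043 -2.106]
```

Joint 6 is at its limit (0.04) this close in. I'll descend a little farther out with a slight tilt.

move_arm --rows "0 -0.3 0 -0.2 0 0 -0.77;-0.1 -0.4 0 -0.2 0 0 -0.77;0 0 0 -0.1 0 0 -0.77;0 0 0 0 0 0 -0.77"

```text
clock: 2.98
tcp_pos: [0.4451, -0.0731, 0.0434]
ee_rot: [0.748, -0.663, -0.018, 0.018]
wrist_force: [-0.5, 0.0, 0.5]
grip_width: 0.111
```

```bash
python3 -c "
from h import *
rel(.446,-.0725,.006);print(manip.read_state()['joint_pos'][5])"
```

```text
t 2.98 tcp [ 0.4451 -0.0731  0.0434] yaw 0.1199 z [-0.051 -0.003 -0.999] F [-0.49  0.03  0.52] w 0.111
units to target [-0.01 -0.09  1.24]
0.21743002564080183
```

move_arm --rows "0 -0.03 0.5 0 0 0 -0.77;0 -0.03 0.5 0 0 0 -0.77;0 -0.03 0.24 0 0 0 -0.77;0 0 0 0 0 0 -0.77"

```text
clock: 3.32
tcp_pos: [0.4436, -0.0734, 0.005]
ee_rot: [0.748, -0.663, -0.019, 0.021]
wrist_force: [-0.4, 0.7, 0.3]
grip_width: 0.118
```

```bash
python3 -c "
from h import *
rel(.446,-.0725,.006);print(manip.read_state()['joint_pos'][5])"
```

```text
t 3.32 tcp [ 0.4436 -0.0734  0.005 ] yaw 0.1208 z [-0.056 -0.006 -0.998] F [-0.4   0.69  0.26] w 0.118
units to target [-0.02 -0.08 -0.04]
0.10923620633714212
```

move_arm --rows "0 -0.1 0 0.07 0 0 -0.77;0 -0.1 0 0.07 0 0 -0.77;0 -0.1 0 0.07 0 0 -0.77;0 -0.1 0 0.07 0 0 -0.77;0 -0.1 0 0.07 0 0 -0.77;0 -0.1 0 0.07 0 0 -0.77;0 -0.1 0 0.07 0 0 -0.77;0 -0.1 0 0.07 0 0 -0.77;0 -0.1 0 0.07 0 0 -0.77;0 0 0 0.07 0 0 -0.77"

```text
clock: 4.15
tcp_pos: [0.473, -0.0699, 0.0051]
ee_rot: [0.748, -0.663, 0.001, -0.002]
wrist_force: [0.8, 0.2, 0.0]
grip_width: 0.113
```

Run:
```python
from h import *
st()
im,d,X=cloud('wrist'); save('d.png',im)
h2=cv2.cvtColor(im,cv2.COLOR_RGB2HSV)
ti,td,TX=cloud('top'); save('e.png',ti[165:255,240:340],5)
```

```text
t 4.15 tcp [ 0.473  -0.0699  0.0051] yaw 0.12 z [ 0.005  0.002 -1.   ] F [0.82 0.15 0.04] w 0.113
```

View pics/d.png

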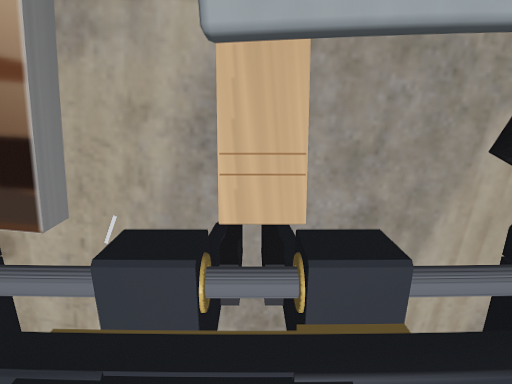

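The wedge has squared up to the fingers: its back edge is at row 223, columns 218–307, and its thin end is just going under the base's front edge. Now its lateral position relative to the foot.

```bash
cat > w.py <<'E'
from h import *
s,M=st(); im,d,X=cloud('wrist')
hsv=cv2.cvtColor(im,cv2.COLOR_RGB2HSV); Z=X[...,2]
m=(hsv[...,1]>80)&(hsv[...,2]>150)&(Z>-.003)&(Z<.018); m[:,:190]=0;m[:,340:]=0
m=cv2.morphologyEx(m.astype(np.uint8),cv2.MORPH_OPEN,np.ones((5,5)))>0
p=X[m][:,:2]; h=np.array([np.cos(.12),np.sin(.12)]);l=np.array([-h[1],h[0]])
foot=np.array([.5808,-.0562]); a=(p-foot)@h; b=(p-foot)@l
print(m.sum(),'back at',np.percentile(a,.5),'front seen',a.max())
for q in np.arange(-.11,-.02,.01):
    k=abs(a-q)<.002
    if k.sum()>20: print(round(q,3),'lat',np.round([b[k].min(),b[k].max()],4))
# base edge in the wrist view
mb=(Z>.034)&(Z<.046)&(hsv[...,1]<60); mb[60:]=0; P=X[mb][:,:2]; g=np.array([.9862,.1657]);gy=np.array([-.1657,.9862]); o=np.array([.6591,-.0998])
print('base front x(gauge), expect -.086:',np.percentile((P-o)@g,1),'left y expect .072:',np.percentile((P-o)@gy,99), 'z',np.median(X[mb][:,2]))
E
python3 w.py
```

```text
t 4.25 tcp [ 0.4719 -0.07    0.005 ] yaw 0.1203 z [ 0.003  0.002 -1.   ] F [-0.52  0.28  0.21] w 0.113
16519 back at -0.09659196571569059 front seen -0.009471033397983141
-0.09 lat [-0.0262  0.0166]
-0.08 lat [-0.0264  0.017 ]
-0.07 lat [-0.0262  0.0168]
-0.06 lat [-0.0262  0.0167]
-0.05 lat [-0.0265  0.0169]
-0.04 lat [-0.0265  0.017 ]
-0.03 lat [-0.0266  0.0167]
base front x(gauge), expect -.086: -0.08610033126273016 left y expect .072: 0.07383055179891793 z 0.03834449580472563
```

The wedge is about 5 mm to the right of the foot's line. I'll back off slightly, turn the tool to a heading of 0.22 and re-approach so the push goes through the foot.

move_arm --rows "0 0.3 0 0 0 0 -0.77;0.17 0 0 0 0 -0.65 -0.77;0.17 0 0 0 0 -0.6 -0.77;0 0 0 0 0 0 -0.77"

```text
clock: 4.63
tcp_pos: [0.465, -0.0826, 0.0055]
ee_rot: [0.78, -0.625, 0.0, -0.001]
wrist_force: [-1.1, -0.7, -0.9]
grip_width: 0.115
```

```bash
python3 -c "
from h import *
rel(.4705,-.0809,.005)"
```

```text
t 4.63 tcp [ 0.465  -0.0826  0.0055] yaw 0.2199 z [ 0.002  0.001 -1.   ] F [-1.05 -0.68 -0.92] w 0.115
units to target [-0.01 -0.19  0.02]
```

Already on the line. Pushing 22 mm.

move_arm --rows "0 -0.1 0 0 0 0 -0.77;0 -0.1 0 0 0 0 -0.77;0 -0.1 0 0 0 0 -0.77;0 -0.1 0 0 0 0 -0.77;0 -0.1 0 0 0 0 -0.77;0 -0.1 0 0 0 0 -0.77;0 -0.08 0 0 0 0 -0.77;0 -0.08 0 0 0 0 -0.77"

```text
clock: 5.3
tcp_pos: [0.4876, -0.0763, 0.0055]
ee_rot: [0.78, -0.625, -0.0, -0.001]
wrist_force: [-0.2, -0.3, 1.1]
grip_width: 0.113
```

```bash
sed -i 's/\.12)/.22)/g' w.py; python3 w.py
```

```text
t 5.3 tcp [ 0.4876 -0.0763  0.0055] yaw 0.2201 z [ 0.002  0.002 -1.   ] F [-0.18 -0.26  1.13] w 0.113
13096 back at -0.083453354345219 front seen -0.01092726864733263
-0.08 lat [-0.0168  0.0262]
-0.07 lat [-0.0168  0.0266]
-0.06 lat [-0.0165  0.0263]
-0.05 lat [-0.017   0.0265]
-0.04 lat [-0.0168  0.0263]
-0.03 lat [-0.0166  0.0265]
base front x(gauge), expect -.086: -0.08085761800458255 left y expect .072: 0.07376339695463327 z 0.03891243065983074
```

move_arm --rows "0.02 -0.1 0 0 0 0 -0.77;0.02 -0.1 0 0 0 0 -0.77;0.02 -0.1 0 0 0 0 -0.77;0.02 -0.1 0 0 0 0 -0.77;0.02 -0.1 0 0 0 0 -0.77"

```text
clock: 5.77
tcp_pos: [0.5017, -0.0763, 0.0055]
ee_rot: [0.78, -0.625, -0.001, -0.0]
wrist_force: [-5.7, 0.1, 3.5]
grip_width: 0.115
```

```bash
python3 w.py
```

```text
t 5.77 tcp [ 0.5017 -0.0763  0.0055] yaw 0.2201 z [-0.001  0.001 -1.   ] F [-5.68  0.09  3.51] w 0.115
9756 back at -0.06967715791122489 front seen -0.015413918506888774
-0.07 lat [-0.0181  0.0232]
-0.06 lat [-0.02    0.0233]
-0.05 lat [-0.0198  0.0232]
-0.04 lat [-0.0201  0.0234]
-0.03 lat [-0.02    0.0233]
base front x(gauge), expect -.086: -0.06704380523088495 left y expect .072: 0.07381228565834104 z 0.03907477649921119
```

move_arm --rows "0 0 0 0 0 0 -0.77;0 0 0 0 0 0 -0.77"

```text
clock: 5.98
tcp_pos: [0.5021, -0.0763, 0.0055]
ee_rot: [0.78, -0.625, -0.0, -0.001]
wrist_force: [-2.9, -0.4, 0.1]
grip_width: 0.114
```

```bash
cat > g.py <<'E'
from h import *
st()
im,d,X=cloud('top'); Z=X[...,2]; m=(Z>.034)&(Z<.046); m[:, :265]=0; m[:110]=0;m[205:]=0;m[:,345:]=0
hsv=cv2.cvtColor(im,cv2.COLOR_RGB2HSV); m&=(hsv[...,1]<70)&(hsv[...,2]>130)
P=X[m]; r=cv2.minAreaRect(P[:,:2].astype(np.float32)); print(r)
g=np.array([.9862,.1657]);gy=np.array([-.1657,.9862])
A=np.c_[(P[:,:2]-[.6591,-.0998])@np.c_[g,gy],np.ones(len(P))];c=np.linalg.lstsq(A,P[:,2],rcond=None)[0];print(c,len(P))
E
python3 g.py
python3 - <<'E'
from h import *
im,d,X=cloud('scene'); p=np.load('scene.npz')['X']
ok=np.linalg.norm(p-np.array([.57,-.05,.03]),axis=-1)<.12
v,u=np.where(ok); print(u.min(),u.max(),v.min(),v.max())
c=im[max(0,v.min()-20):v.max()+20,max(0,u.min()-20):u.max()+20]; save('f.png',c,4)
E
```

```text
t 5.98 tcp [ 0.5021 -0.0763  0.0055] yaw 0.2199 z [ 0.001  0.002 -1.   ] F [-2.93 -0.43  0.15] w 0.114
((0.6597452759742737, -0.0997215062379837), (0.17192979156970978, 0.14365072548389435), 9.514245986938477)
[-0.00040839 -0.00324165  0.04027459] 2653
229 316 137 216
```

View pics/f.png

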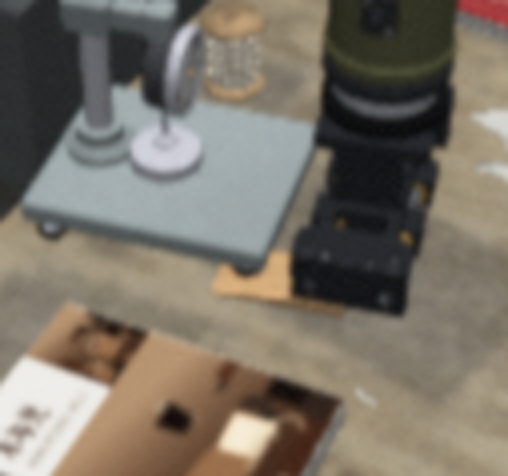

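The scene crop shows the foot's pad at (250,265) over the wedge, whose thin end reaches to (215,285). The steady push is about 3 N and the gauge has not moved, so the wedge is just bearing. I'll creep on in 1 mm steps.

move_arm --rows "0.002 -0.033 0 0 0 0 -0.77;0 0 0 0 0 0 -0.77;0.002 -0.033 0 0 0 0 -0.77;0 0 0 0 0 0 -0.77;0 0 0 0 0 0 -0.77"

```text
clock: 6.5
tcp_pos: [0.503, -0.0762, 0.0055]
ee_rot: [0.78, -0.625, -0.001, 0.0]
wrist_force: [-5.4, -1.8, 3.8]
grip_width: 0.118
```

```bash
python3 -c "
from h import *
st()"
```

```text
t 6.5 tcp [ 0.503  -0.0762  0.0055] yaw 0.22 z [-0.001  0.001 -1.   ] F [-5.41 -1.81  3.84] w 0.118
```

move_arm --rows "0.002 -0.033 0 0 0 0 -0.77;0 0 0 0 0 0 -0.77"

```text
clock: 6.67
tcp_pos: [0.5033, -0.0761, 0.0055]
ee_rot: [0.78, -0.625, -0.001, 0.001]
wrist_force: [-6.4, -1.1, 3.9]
grip_width: 0.116
```

move_arm --rows "0 0 0 0 0 0 -0.77"

```text
clock: 6.75
tcp_pos: [0.5034, -0.0761, 0.0055]
ee_rot: [0.78, -0.625, -0.001, 0.0]
wrist_force: [-7.6, -1.5, 4.6]
grip_width: 0.115
```

move_arm --rows "0 0 0 0 0 0 -0.77"

```text
clock: 6.83
tcp_pos: [0.5034, -0.0761, 0.0055]
ee_rot: [0.78, -0.625, -0.001, 0.0]
wrist_force: [-6.6, -1.0, 5.0]
grip_width: 0.11
```

```bash
python3 w.py; python3 g.py
```

```text
t 6.83 tcp [ 0.5034 -0.0761  0.0055] yaw 0.22 z [-0.002  0.001 -1.   ] F [-6.57 -1.03  4.98] w 0.11
9347 back at -0.06808248880470573 front seen -0.01559365306766788
-0.07 lat [-0.0198  0.0231]
-0.06 lat [-0.0201  0.0233]
-0.05 lat [-0.02    0.0231]
-0.04 lat [-0.0201  0.0234]
-0.03 lat [-0.0201  0.023 ]
base front x(gauge), expect -.086: -0.06537674002652324 left y expect .072: 0.07361051735438909 z 0.03917847789894242
t 6.88 tcp [ 0.5034 -0.0761  0.0054] yaw 0.22 z [-0.002  0.001 -1.   ] F [-5.99 -2.68  4.66] w 0.117
((0.6593338251113892, -0.09979408979415894), (0.17229655385017395, 0.14396844804286957), 9.655624389648438)
[-0.00042883 -0.0015441   0.04026273] 2583
```

The push is steady at about 6.8 N, the gauge has not moved, and the wedge sits within 2 mm of centred under the foot: snug. Retreat straight back, rise, and shut the fingers.

move_arm --rows "0 0.1 0 0 0 0 -0.77;0 0.2 0 0 0 0 -0.77;0 0.3 0 0 0 0 -0.77;0 0.3 0 0 0 0 -0.77;0 0 -0.6 0 0 0 -1;0 0 -0.9 0 0 0.5 -1;0 0 -0.8 0 0 0.5 -1;0 0 -0.3 0 0 0 -1;0 0 0 0 0 0 -1"

```text
clock: 7.68
tcp_pos: [0.4817, -0.0815, 0.0857]
ee_rot: [0.755, -0.656, 0.002, -0.004]
wrist_force: [0.1, -1.0, -1.6]
grip_width: 0.001
```

```bash
python3 -c "
from h import *
rel(.5808,-.0562,.06)"; python3 g.py
```

```text
t 7.68 tcp [ 0.4817 -0.0815  0.0857] yaw 0.1395 z [ 0.009  0.003 -1.   ] F [ 0.06 -1.03 -1.56] w 0.001
units to target [-0.37 -3.38  0.89]
t 7.68 tcp [ 0.4817 -0.0815  0.0857] yaw 0.1395 z [ 0.009  0.003 -1.   ] F [ 0.06 -1.03 -1.56] w 0.001
((0.6596094369888306, -0.09982871264219284), (0.1728018820285797, 0.14388832449913025), 9.486435890197754)
[ 0.00138974 -0.00212634  0.04024329] 3010
```

move_arm --rows "-0.07 -0.6 0 -0.1 0 0 -1;-0.08 -0.8 0 0 0 0 -1;-0.08 -0.8 0 0 0 0 -1;-0.07 -0.7 0.2 0 0 0 -1;-0.07 -0.48 0.3 0 0 0 -1;0 0 0.3 0 0 0 -1;0 0 0 0 0 0 -1"

```text
clock: 8.32
tcp_pos: [0.5762, -0.0562, 0.0562]
ee_rot: [0.755, -0.656, -0.004, 0.003]
wrist_force: [0.1, -0.1, -0.4]
grip_width: 0.002
```

Run:
```python
from h import *
rel(.5810,-.0562,.042)
im,d,X=cloud('scene'); save('i.png',im[90:250,190:350],4)
```

```text
t 8.32 tcp [ 0.5762 -0.0562  0.0562] yaw 0.141 z [-0.01   0.001 -1.   ] F [ 0.12 -0.07 -0.39] w 0.002
units to target [ 0.02 -0.16  0.47]
```

View pics/i.png

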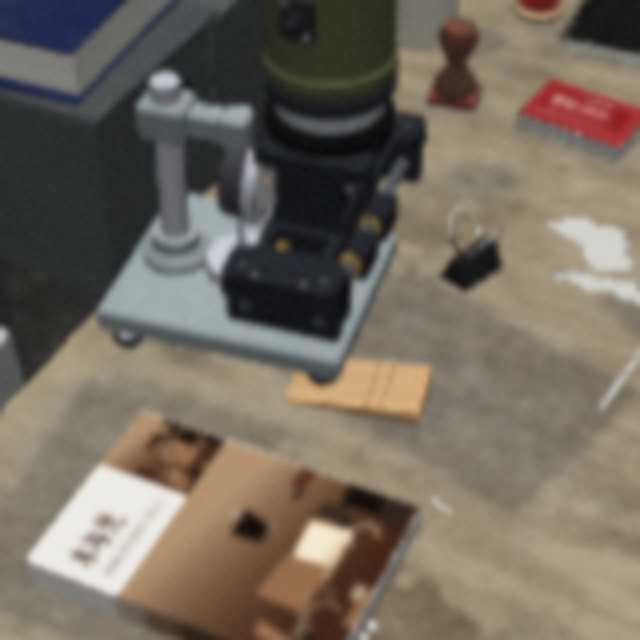

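The view shows the foot's pad at (322,372) on the wedge at (365,388). The gripper stands above the corner and clear of the dial at (258,195). Lowering to touch.

move_arm --rows "0.02 -0.16 0 0.1 0 0 -1;0 0 0.2 0 0 0 -1;0 0 0.2 0 0 0 -1;0 0 0.07 0 0 0 -1;0 0 0.07 0 0 0 -1;0 0 0 0 0 0 -1"

```text
clock: 8.87
tcp_pos: [0.5822, -0.0564, 0.0424]
ee_rot: [0.755, -0.656, -0.0, -0.001]
wrist_force: [-0.1, -0.3, -0.2]
grip_width: 0.003
```

```bash
python3 -c "
from h import *
rel(.5810,-.0562,.040)"
```

```text
t 8.87 tcp [ 0.5822 -0.0564  0.0424] yaw 0.1402 z [ 0.001  0.002 -1.   ] F [-0.06 -0.27 -0.16] w 0.003
units to target [-0.01  0.04  0.08]
```

move_arm --rows "0 0.04 0.05 0 0 0 -1;0 0 0.03 0 0 0 -1;0 0 0 0 0 0 -1"

```text
clock: 9.12
tcp_pos: [0.5813, -0.0565, 0.0404]
ee_rot: [0.755, -0.656, -0.0, -0.001]
wrist_force: [-0.5, 0.0, 0.4]
grip_width: 0.004
```

move_arm --rows "0 0 0.03 0 0 0 -1;0 0 0 0 0 0 -1"

```text
clock: 9.28
tcp_pos: [0.5815, -0.0564, 0.0402]
ee_rot: [0.755, -0.656, 0.0, -0.001]
wrist_force: [-2.1, 0.8, 4.7]
grip_width: 0.006
```

move_arm --rows "0 0 0.03 0 0 0 -1;0 0 0 0 0 0 -1"

```text
clock: 9.45
tcp_pos: [0.5815, -0.0564, 0.04]
ee_rot: [0.755, -0.656, 0.0, -0.001]
wrist_force: [-2.8, 0.3, 11.0]
grip_width: 0.004
```

It is firm: 11 N for about 0.3 mm of give. One hold, and a final check from the cameras.

move_arm --rows "0 0 0.01 0 0 0 -1;0 0 0 0 0 0 -1;0 0 0 0 0 0 -1;0 0 0 0 0 0 -1;0 0 0 0 0 0 -1;0 0 0 0 0 0 -1"

```text
clock: 9.95
tcp_pos: [0.5815, -0.0564, 0.04]
ee_rot: [0.755, -0.656, 0.0, -0.001]
wrist_force: [-3.0, -0.6, 13.5]
grip_width: 0.004
```

```bash
python3 g.py
python3 - <<'E'
from h import *
im,d,X=cloud('scene'); st(); save('j.png',im[90:250,190:350],4)
E
```

```text
t 9.95 tcp [ 0.5815 -0.0564  0.04  ] yaw 0.1402 z [ 0.002  0.001 -1.   ] F [-2.95 -0.64 13.5 ] w 0.004
((0.7237263321876526, -0.08869674801826477), (0.04549679905176163, 0.14387619495391846), 12.414323806762695)
[-0.01305839 -0.00290681  0.0410478 ] 398
t 10.05 tcp [ 0.5815 -0.0564  0.04  ] yaw 0.1402 z [ 0.002  0.001 -1.   ] F [-2.85 -0.09 12.3 ] w 0.009
```

View pics/j.png

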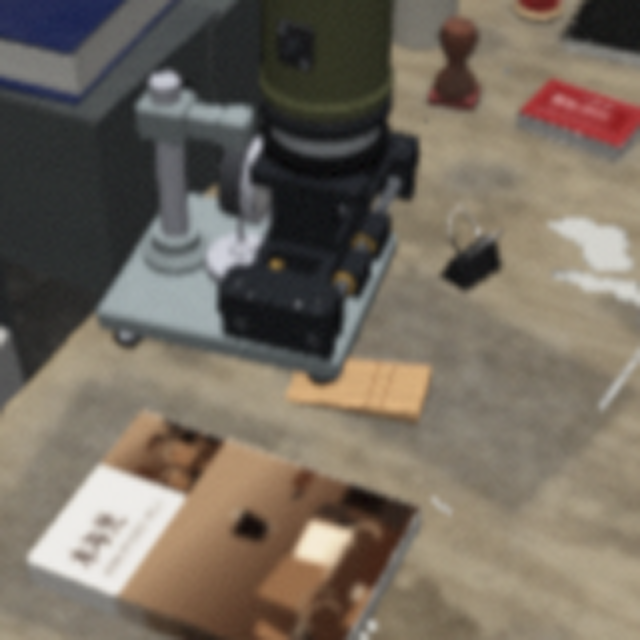

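The wedge and gauge are unchanged from the previous view, with the pad still at (322,372). The gripper is clear of the dial, and the press holds at 12–13 N with no further give. (The top camera's base fit is invalid here because the arm hides the base.)

```bash
python3 -c "
from workcell import manip
print(manip.sign_off())"
```

```text
the job is handed in; nothing more can be done
None
```

The wooden wedge is under the front left foot, the corner no longer gives, and I handed the job in at about 10 s on the robot's clock, still pressing there.

- **Wedge:** I squared it up with the fingers' flat face and pushed it thin end first, correcting course twice, until the push held at about 6–7 N. That is a little above the 5 N given as snug. It sits within about 2 mm of centred under the foot.
- **Gauge and other things:** The gauge's measured position shifted by at most about 0.6 mm, which is measurement noise. The paperback and binder clip look unmoved in the last scene pictures. I did not check the spool after the push, when the gripper hid it.
- **Press on the corner:** With shut fingertips, the force rose to 11 N with about 0.3 mm of give. It then held at 12–13 N with the tip steady at 40.0 mm above the table. There was also a sideways force of about 3 N on the fingers.

**Checks that were limited or failed:**
- The last top-camera fit of the gauge's base was unusable because the arm hid most of it. I relied on the scene picture and the force reading instead.
- The base tilt read from depth, about 0.1–0.2°, is at noise level, so it neither confirms nor contradicts level.

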